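# Hang the cutter pail and lock the stand at its mark

## Robot

A 6-joint arm with a two-finger parallel gripper is mounted at the origin on the work surface. World frame = base frame: x ahead of the robot, y to its left, z up, the work surface at z = 0. Lengths are in mm, angles in rad, forces in N, time in s.
With the tool pointing down it reaches from about 350 to 975 mm from the base axis. Payload 7.1 kg.
Tool frame: the origin (TCP) lies between the finger pads; the fingertips stand 17 mm ahead of it and the grasp point (between the pads) lies 2 mm behind it (tip_reach is the y of the fingertips in the tool frame, in mm); y points along the fingers, x is the direction in which the jaws open and shut, and the axes are right-handed (so a half turn about y gives the same grasp; the last joint's range is limited). The gripper opens to 88 mm and grips with 3 to 60 N. Pads are 20 mm wide; open, the fingers measure 115 mm over their backs; the gripper's body (75 mm by 178 mm) begins 61 mm behind the grasp point.
Start: joints at [-1.196, 0.423, 1.63, -0, 1.089, -0.019], TCP at [239.828, -577.137, 239.675] pointing down, gripper open.
Joint ranges: [-3, 3], [-0.9, 2.11], [0.09, 2.58], [-1.31, 4.45], [0.11, 2.69], [-2.54, 2.54]. Speed limits (rad/s): [2.39, 2.39, 3.01, 3.14, 3.14, 3.14].

## Interface

Orientations are given as a rotation vector (axis times angle).
In Python, from workcell import get_obs, get_image, camera_model, close_job, silhouettes, tip_of, tip_reach gives the robot as it stands. The module is installed in compiled form; this text tells all that it offers.
- The arm moves only by the tool arm_command, never from a script. Its argument "targets" is a list of rows, each a list of 4 numbers: the shift along the tool's x, y, z in mm, then the turn about the tool's y in rad. A call has 1 to 20 rows; each row shifts and turns the commanded pose from where the row before left it, along the tool's axes as they then stand; what a row does not reach is not made up. A row lasts 1/12 s, in which the tool goes at most 41.7 mm and 7.16 degrees, less where a joint would pass 70% of its speed; a pose out of reach is approached as far as the arm can. A call is refused whole if a number of a shift passes 41.7 or a number of a turn 0.125, either way. A call with a gripper value outside its range is refused whole. "gripper" is the opening in per cent of the stroke, from 0 (shut) to 100 (fully open), set as the call begins (left out, the last holds). The fingers move at their own pace and stop on an object; the grip force is fixed at half the most. Time passes only in rows, so rows that do not move let the fingers close. It gives the time, the measured TCP pose, the force and the opening at its end, in the units of the state.
- get_obs(): the state, without advancing time (a new reading comes with each control period).
- get_image(name): name is "scene" or "top"; returns the picture (420x560x3 uint8, blue, green, red); there is no depth.
- camera_model(name): a dict with "mtx" (3x3 intrinsics, pixels), "position" and "orientation" of the camera in the world. Camera axes: x right, y up, looking along -z (the intrinsics and any distortion apply to the point x, -y, -z); pixel columns grow to the right and rows downward; lengths in mm; the calibration is good to about 2 mm. A picture is of the moment at which its call begins. camera_model takes no time and is no camera call.
- close_job(): hands the job in, once; it reports no verdict.
Trained networks look in the newest picture that a camera, given by its name, has taken for a name from the list of things; names that differ only in an ending like _2 or _b are one class to them, and where a whole thing is asked for, a point or a joint stands for the part that bears it (a point fixed in the world has none). Each returns a list of dicts, best first, with "conf" (0 to 1); they miss things now and then, are a little off and sometimes report something else, mostly with a low value. They report only what shows in the picture. A call takes as long as a camera call.
- silhouettes(camera, thing): "pixels" (420x560 bool, what is visible of it) and "at" ([column, row] in pixels, amid what is visible of it).
- tip_of(camera, thing): "at" ([column, row] in pixels: a listed point, or the origin of a listed thing).
The state is a dict: "t": time; "qpos": joint angles; "qvel": joint speeds; "joint_torque": joint torques, N m; "ee_pos": TCP position; "orientation": TCP orientation; "ft_force": force on the tool from outside, world axes, zero at the start; "moment": the same for the moment, N m; "width": finger opening in mm.
Only numpy, scipy, OpenCV 4.12 (cv2) and the standard library are available. Lean on these libraries where they do the work, as an engineer would, in place of code of your own. Each camera call takes 0.05 s, during which the arm holds its last target. There are 200 camera calls.

## Task

Clear the bench: hang the small steel cutter pail by its blue handle on the black twin hook of the grey stand and let go of it. Then take the red cam lever on top of the stand's sliding leg, raise the leg by it until the yellow pointer is level with the red rider on the ruler, and, keeping it level there with the pail still hanging, slide the lever fully closed towards its green stop. Finish still gripping the lever and holding the leg at the mark, and leave the bowl, jar and scraper alone.

Things in the scene. Friction and masses are not known exactly. Their poses are not given: they have to be found in the camera images.
- stand: Grey stand fixed to the bench; place and yaw vary. Origin on the bench under its upright tube's axis, z up. Base plate 10 mm thick, x -130 to +40, y -70 to +135 mm. The hook points to its -x. A white ruler 16 mm wide, up to z 300 mm, stands at y +115 mm, on the side to which the lever closes. Outer tube 36 mm thick, its black collar 46 mm, up to z 145 mm.
- leg: Leg with aluminium head (40 x 110 x 30 mm), slides only straight up, 0 to 110 mm, axes as the stand's. Origin: middle of the head, at the height of the yellow pointer (sticks out to y +85 mm); 185 mm above the bench at rest. About 0.4 kg, little friction: it sinks back when let go, even with the lever closed, so it must be held up.
- hook_seat (a point): Where the middle of the pail's handle bar comes to rest, midway between the two prongs: x -100, y 0, z -16 mm in the leg's frame; moves with the leg. Prongs 8 mm thick at y -36 and +36 mm (64 mm free between them) run from the head to -x, sloping down slightly to a dip here, lowest 28 mm below the leg's origin, then up to the tips.
- hook_tip (a point): Midway between the upturned tips of the prongs, at the height of their tops: x -124, y 0, z +4 mm in the leg's frame. The bar must pass over the tips (from the -x side, the prongs entering between bar and rim) and then down into the dip.
- cam: Red cam lever on the leg's head; slides along the leg's y only: y -18 mm in the leg's frame is fully open, +18 mm fully closed (end stop, green block's side). Starts 0 to 8 mm from open. Resists sliding with about 4 N, stays where left. Lifting it lifts the leg. Origin at its foot, 15 mm above the leg's origin. Dark foot 34 x 30 mm, 9 mm high; above it the red grip, 20 x 20 mm, up to 53 mm.
- cam_grip (a point): Point to grip, in the middle of the red 20 x 20 mm grip, 33 mm above the lever's origin (48 mm above the leg's origin); axes parallel to the stand's.
- mark: Red rider clamped on the ruler, 18 x 24 x 14 mm, with a small red tongue pointing at the leg. Its origin is in its middle, at the tongue's height: the leg is at the mark when the leg's origin has the same height. It stands 45 to 85 mm above the leg's rest.
- pail: Steel cutter pail standing on the bench, about 0.22 kg, 90 mm across the rim, 62 mm high to the rim, with a stiff blue arched handle that does not fold. Origin in the centre of its underside, z up; the handle's straight top bar runs along its y.
- bail (a point): Middle of the handle's top bar, 135 mm above the pail's underside. The bar is 8 mm thick, 110 mm long along the pail's y; 69 mm free between bar and rim.
- bowl: Steel bowl, 100 mm across, 50 mm high, a bystander; origin centre of its underside.
- jar: Glass jar, 64 mm across, 100 mm high, a bystander; origin centre of its underside.
- scraper: Steel dough scraper lying flat, with a round handle 28 mm thick, about 90 x 130 mm, a bystander; origin under its handle.

How it is judged:
By the outcome, as a careful person would: the job done as asked, in the order asked, and still so for the second after the job is handed in, while the arm keeps its last pose, push and grip.
It also fails if it takes over 67 s, if anything falls off the work surface, if the arm or the gripper's body presses on something with over 40 N, if the wrist force passes 120 N, or if a joint passes its speed limit or range.

## Working session

There is one attempt and no reset: what is moved stays moved. The work goes in short steps, Python scripts to look and compute and a tool call to move; the robot and the scene stay as the last step left them, time stands still between calls to the robot, and variables do not carry over. Pictures are saved under pics/ and viewed, about 8 in all and at most 12, crops included, and the job is handed in when it is done.

Besides the shell and the picture viewer there is one more tool, called after "Emit:" as name(argument=value, ...), one argument or row to a line, values as JSON. arm_command: Moves the arm, as the interface text tells. Its arguments: {"type":"object","properties":{"targets":{"type":"array","items":{"type":"array","items":{"type":"number"}}},"gripper":{"type":"number"}},"required":["targets"]}

```bash
mkdir -p pics; cat > h.py <<'E'
import numpy as np, cv2
from scipy.spatial.transform import Rotation as R
from scipy.optimize import least_squares
from workcell import *
def rot(o):
    o=np.array(o,float)
    return R.from_rotvec(o).as_matrix() if o.shape==(3,) else (o if o.shape==(3,3) else R.from_quat(o).as_matrix())
def proj(n,P):
    m=camera_model(n); p=(np.atleast_2d(P)-m["position"])@rot(m["orientation"])
    p=p*[1,-1,-1]; q=p@np.array(m["mtx"]).T
    return q[:,:2]/q[:,2:]
def tri(obs): # list of (cam,uv)
    f=lambda X: np.concatenate([proj(n,X)[0]-uv for n,uv in obs])
    r=least_squares(f,[500,0,100]); return r.x,np.abs(r.fun).max()
def onz(n,uv,z):
    r=least_squares(lambda a: proj(n,[a[0],a[1],z])[0]-uv,[500,0]); return r.x
E
python3 - <<'E'
from h import *
o=get_obs(); print({k:np.round(v,3).tolist() for k,v in o.items()})
print(rot(o["orientation"]).round(3).tolist())
ims=[]
for n in("scene","top"):
    m=camera_model(n); print({k:np.round(v,3).tolist() if k!='x' else 0 for k,v in m.items() if not isinstance(v,str)})
    im=get_image(n); cv2.imwrite(f"pics/{n}0.png",im)
for t in["stand","leg","hook_seat","hook_tip","cam","cam_grip","mark","pail","bail","bowl","jar","scraper"]:
    d={}
    for n in("scene","top"):
        l=tip_of(n,t); d[n]=l
    s=t+" "
    for n in d: s+=n+str([(np.round(x["at"],1).tolist(),round(x["conf"],2)) for x in d[n][:2]])+" "
    if d["scene"] and d["top"]:
        x,e=tri([(n,np.array(d[n][0]["at"])) for n in d]); s+=str(x.round(1))+" err %.1f"%e
    print(s)
E
```

```text
{'t': 0.0, 'qpos': [-1.196, 0.424, 1.631, -0.0, 1.089, -0.019], 'qvel': [-0.0, 0.0, 0.002, -0.0, -0.001, 0.0], 'joint_torque': [0.002, -54.462, -27.367, 0.064, 0.023, -0.0], 'ee_pos': [239.632, -576.666, 238.914], 'orientation': [-1.369, 0.915, -0.913], 'ft_force': [-0.204, 0.43, -0.757], 'moment': [0.041, 0.013, 0.066], 'width': 87.877}
[[0.384, -0.001, 0.923], [-0.923, 0.001, 0.384], [-0.001, -1.0, 0.0]]
{'mtx': [[422.682, 0.0, 285.091], [0.0, 422.682, 206.272], [0.0, 0.0, 1.0]], 'position': [1073.434, 608.183, 649.308], 'orientation': [0.414, 1.195, 2.181]}
{'mtx': [[433.317, 0.0, 274.935], [0.0, 433.317, 213.493], [0.0, 0.0, 1.0]], 'position': [471.288, 34.773, 1175.991], 'orientation': [0.113, -0.126, -1.566]}
stand scene[([343.3, 311.6], 0.82), ([353.3, 241.3], 0.16)] top[([201.5, 234.8], 0.64)] [5.982e+02 2.180e+02 2.000e-01] err 2.5
leg scene[([351.8, 239.0], 0.86)] top[([194.6, 226.4], 0.81)] [592.8 212.6 179.7] err 0.2
hook_seat scene[([382.2, 223.9], 0.74)] top[([193.4, 265.9], 0.93)] [503.6 212.7 171.4] err 0.5
hook_tip scene[] top[([191.4, 279.0], 0.83)] 
cam scene[([344.4, 229.1], 0.64)] top[([196.8, 224.2], 0.7)] [598.3 201.4 198.4] err 1.2
cam_grip scene[([345.8, 214.0], 0.75)] top[([195.8, 218.9], 0.53), ([344.8, 230.9], 0.53)] [602.3 201.5 233.1] err 0.5
mark scene[([414.5, 230.8], 0.68)] top[([128.4, 223.5], 0.46), ([273.7, 175.4], 0.39)] [590.9 334.2 264.1] err 1.4
pail scene[([235.5, 225.2], 0.71)] top[([346.0, 233.8], 0.93)] [ 597.8 -170.1    7.8] err 1.3
bail scene[([235.3, 181.3], 0.91)] top[([353.4, 227.1], 0.57)] [ 596.1 -161.8  143.3] err 0.4
bowl scene[([177.8, 251.1], 0.76)] top[([349.3, 177.0], 0.96)] [ 759.2 -185.2   -2. ] err 1.4
jar scene[([226.5, 297.2], 0.6)] top[([271.0, 174.8], 0.8)] [761.6  33.4   8.7] err 1.2
scraper scene[([273.8, 344.6], 0.84), ([346.9, 214.8], 0.16)] top[([216.8, 178.4], 0.89), ([195.4, 224.4], 0.56)] [755.3 183.5  -6.3] err 1.5
```

View pics/scene0.png

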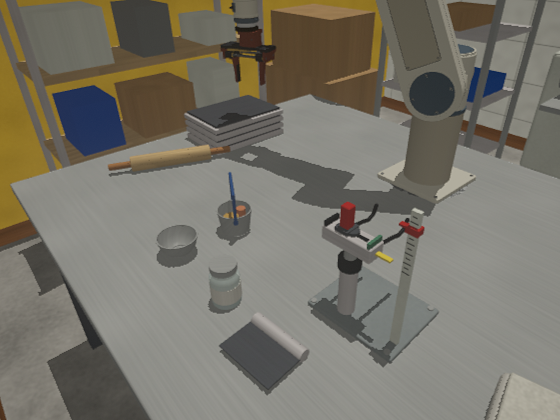

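View pics/top0.png

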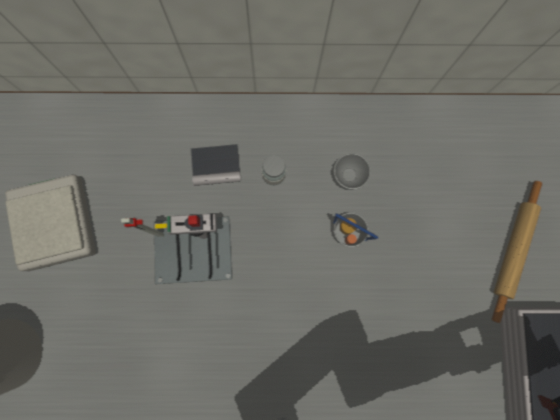

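The scene view shows the stand at about (345,240), the pail at (235,220) and the rider at (412,228). In the top view the stand yaw is near 0 and the blue bar runs from (337,215) to (376,239). Next I'll fit the stand and the bar jointly and check with an overlay.

```bash
cat >> h.py <<'E'
def leg2w(s,p,h=0): # stand pose x,y,yaw ; leg-frame point
    c,q=np.cos(s[2]),np.sin(s[2]); return np.array([s[0]+c*p[0]-q*p[1],s[1]+q*p[0]+c*p[1],185+h+p[2]])
def pick(n,t,guess,r=25):
    g=proj(n,guess)[0]; l=[x for x in tip_of(n,t) if np.linalg.norm(x["at"]-g)<r]
    return np.array(l[0]["at"]) if l else None
def fitstand(s0,h=0):
    P={"leg":[0,0,0],"hook_seat":[-100,0,-16],"hook_tip":[-124,0,4],"stand":[0,0,-185-h]}
    D=[]
    for t in list(P)+["mark","cam_grip"]:
        g=P.get(t) or ([0,115,65-h] if t=="mark" else [0,-14,48])
        for n in("scene","top"):
            uv=pick(n,t,leg2w(s0,g,h))
            if uv is not None: D.append((t,n,uv))
    def f(v):
        P["mark"]=[0,115,v[3]-h]; P["cam_grip"]=[0,v[4],48]
        return np.concatenate([proj(n,leg2w(v[:3],P[t],h))[0]-uv for t,n,uv in D])
    r=least_squares(f,[*s0,65,-14],loss="soft_l1")
    print("stand x y yaw | mark h | cam y",r.x.round(3)); print([(t,n,(proj(n,leg2w(r.x[:3],P[t],h))[0]-uv).round(1).tolist()) for t,n,uv in D])
    return r.x
E
python3 - <<'E'
from h import *
it=get_image("top"); isc=get_image("scene")
v=fitstand([598,214,0]); s=v[:3]
# blue bar
for n,im,c in(("top",it,(355,227)),("scene",isc,(234,195))):
    hsv=cv2.cvtColor(im,cv2.COLOR_BGR2HSV); m=cv2.inRange(hsv,(100,90,40),(125,255,255))
    k=np.zeros_like(m); cv2.circle(k,c,45,255,-1); m&=k
    ys,xs=np.nonzero(m); print(n,len(xs)); r=cv2.minAreaRect(np.c_[xs,ys].astype(np.float32)); print(cv2.boxPoints(r).round(1).tolist())
    if n=="top":
        e=cv2.boxPoints(r); 
        l=[np.array(a) for a in e]; L=np.linalg.norm(l[0]-l[1]),np.linalg.norm(l[1]-l[2])
        A,B=((l[0]+l[3])/2,(l[1]+l[2])/2) if L[0]>L[1] else ((l[0]+l[1])/2,(l[2]+l[3])/2)
        a,b=onz(n,A,135),onz(n,B,135); print("bar",a,b,np.linalg.norm(a-b),(a+b)/2,"dir angle",np.arctan2(*(b-a)[::-1]))
g=lambda p,h=0:leg2w(s,p,h)
def draw(im,n):
    def ln(a,b,c=(0,255,255)): 
        p=proj(n,np.array([a,b])); S=3
        cv2.line(im,*[tuple(int(x) for x in q*S+1) for q in p],c,1)
    for y in(-36,36): ln(g([-20,y,-12]),g([-100,y,-24])); ln(g([-100,y,-24]),g([-124,y,4]))
    cs=[(-130,-70),(40,-70),(40,135),(-130,135)]
    for i in range(4): ln(g([*cs[i],-175]),g([*cs[i-1],-175]),(0,255,0))
    ln(g([0,115,115]),g([0,115,-175])); ln(g([-20,115,v[3]]),g([20,115,v[3]]),(255,0,255))
    ln(g([0,v[4],15]),g([0,v[4],68]),(255,255,0)); ln(g([0,-55,0]),g([0,85,0]),(255,255,0))
    return im
o=[]
for n,im,(x,y) in(("top",it,(115,170)),("scene",isc,(300,190))):
    b=draw(cv2.resize(im,None,fx=3,fy=3,interpolation=cv2.INTER_CUBIC),n); o.append(b[y*3:y*3+500,x*3:x*3+400])
cv2.imwrite("pics/fit.png",np.hstack(o))
print(get_obs()["t"])
E
```

```text
stand x y yaw | mark h | cam y [ 5.97349e+02  2.16898e+02  5.90000e-02  8.35830e+01 -1.66910e+01]
[('leg', 'scene', [-1.0, -1.2]), ('leg', 'top', [-0.4, 1.1]), ('hook_seat', 'top', [-0.2, -0.3]), ('hook_tip', 'top', [0.4, -1.2]), ('stand', 'scene', [2.4, -0.7]), ('stand', 'top', [1.7, 2.7]), ('mark', 'scene', [0.9, 0.3]), ('mark', 'top', [-0.2, -1.3]), ('cam_grip', 'scene', [0.3, 0.4]), ('cam_grip', 'top', [0.4, -2.1])]
top 107
[[335.1000061035156, 215.5], [336.6000061035156, 213.0], [376.70001220703125, 235.8000030517578], [375.29998779296875, 238.3000030517578]]
bar [ 629.27511728 -122.18202317] [ 573.88954286 -218.11065521] 110.76941951167814 [ 601.58233007 -170.14633919] dir angle -2.0944041160087874
scene 119
[[228.0, 172.10000610351562], [231.0, 171.8000030517578], [237.10000610351562, 223.8000030517578], [234.10000610351562, 224.10000610351562]]
2.0
```

View pics/fit.png

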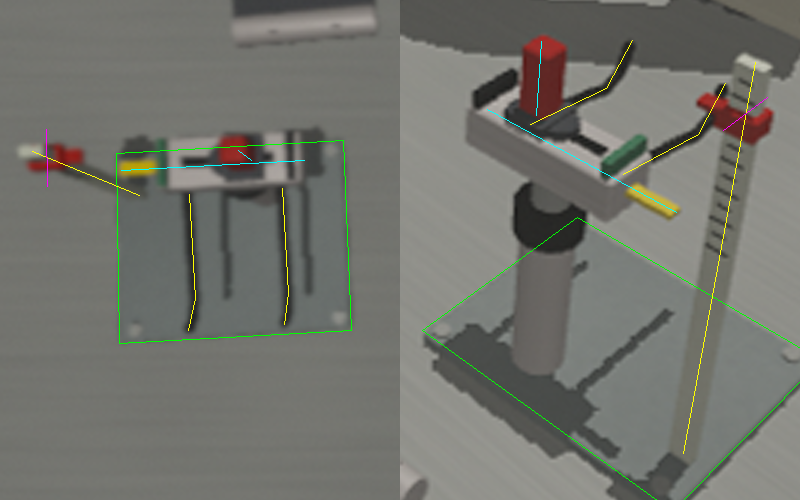

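The overlay agrees with the picture: prongs, plate, ruler, pointer and lever coincide. The stand is at (597,217) with yaw 0.06, the mark is about 83 mm up, and the bar middle is at (601,-170) with a length of 110.8 mm against the 110 given. Now moving above the bar.

Emit:
arm_command(
  targets=[
    [0,0,0,-0.125],
    [0,0,0,-0.125],
    [0,0,0,-0.125],
    [0,0,0,-0.125],
    [0,0,0,-0.125],
    [0,0,0,-0.027],
    [7.7,0,38,0],
    [7.7,0,38,0],
    [7.7,0,38,0],
    [7.7,0,38,0],
    [7.7,0,38,0],
    [7.7,0,38,0],
    [7.7,0,38,0],
    [7.7,0,38,0],
    [7.7,0,38,0],
    [7.7,0,38,0],
    [7.7,0,38,0],
    [7.7,0,38,0],
    [7.7,0,38,0],
    [7.7,0,38,0],
  ],
  gripper=100,
)

```text
t: 3.67
ee_pos: [600.8, -169.1, 239.8]
orientation: [-1.531, 0.411, -0.412]
ft_force: [0.5, -0.7, -1.8]
width: 87.6
```

```bash
cat >> h.py <<'E'
def where(tgt=None):
    o=get_obs(); M=rot(o["orientation"]); p=np.array(o["ee_pos"])
    print("t %.2f"%o["t"],"tcp",p.round(1),"yaw %.3f"%np.arctan2(M[1,0],M[0,0]),"F",np.round(o["ft_force"],1),"w %.1f"%o["width"],"j6 %.2f"%o["qpos"][5])
    if tgt is not None: print("tool shift to target",(M.T@(np.array(tgt)-p)).round(1))
E
python3 -c "
from h import *
where([600.5,-169.5,142])"
```

```text
t 3.67 tcp [ 600.8 -169.1  239.8] yaw -0.525 F [ 0.5 -0.7 -1.8] w 87.6 j6 0.23
tool shift to target [-0.1 97.8 -0.5]
```

Emit:
arm_command(
  targets=[
    [0,14,0,0],
    [0,14,0,0],
    [0,14,0,0],
    [0,14,0,0],
    [0,14,0,0],
    [0,14,0,0],
    [0,8,0,0],
    [0,7,0,0],
    [0,0,0,0],
    [0,0,0,0],
  ],
)

```text
t: 4.5
ee_pos: [599.9, -170.9, 140.8]
orientation: [-1.531, 0.412, -0.411]
ft_force: [1.0, -0.4, -0.2]
width: 87.9
```

Emit:
arm_command(
  targets=[
    [0,0,0,0],
    [0,0,0,0],
    [0,0,0,0],
    [0,0,0,0],
    [0,0,0,0],
    [0,0,0,0],
    [0,0,0,0],
    [0,0,0,0],
    [0,0,0,0],
    [0,0,0,0],
    [0,0,0,0],
    [0,0,0,0],
  ],
  gripper=0,
)

```text
t: 5.5
ee_pos: [599.7, -170.8, 140.6]
orientation: [-1.531, 0.412, -0.411]
ft_force: [0.1, -0.0, -0.5]
width: 11.3
```

Emit:
arm_command(
  targets=[
    [0,0,0,0],
    [0,0,0,0],
    [0,0,0,0],
    [0,0,0,0],
    [0,-4,0,0],
    [0,-8,0,0],
    [0,-14,0,0],
    [0,-14,0,0],
    [0,-14,0,0],
    [0,-14,0,0],
    [0,-14,0,0],
    [0,-10,0,0],
    [0,-5,0,0],
    [0,0,0,0],
    [0,0,0,0],
    [0,0,0,0],
  ],
)

```text
t: 6.83
ee_pos: [599.2, -170.6, 236.8]
orientation: [-1.531, 0.413, -0.41]
ft_force: [0.2, -0.2, -1.8]
width: 7.2
```

```bash
python3 -c "
from h import *
where()
it=get_image('top'); isc=get_image('scene')
cv2.imwrite('pics/lift.png',np.hstack([cv2.resize(isc[100:280,160:300],None,fx=3,fy=3),cv2.resize(it[150:290,290:410],(0,0),fx=3.2,fy=3.2,interpolation=2)[:540] if 0 else cv2.resize(it[150:330,290:410],None,fx=3,fy=3)]))
"
```

```text
t 6.83 tcp [ 599.2 -170.6  236.8] yaw -0.525 F [ 0.2 -0.2 -1.8] w 7.2 j6 0.23
```

View pics/lift.png

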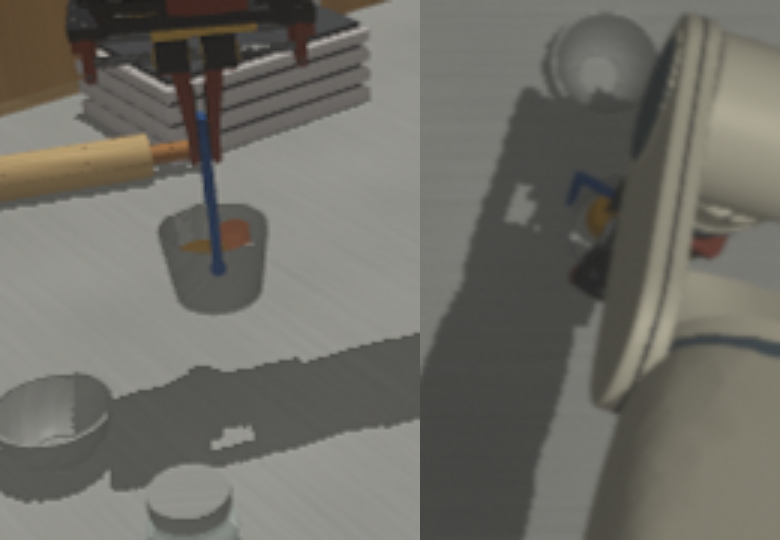

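The picture shows the pail off the bench, upright, with the blue bar between the fingertips. Now turning and moving to in front of the hook.

Emit:
arm_command(
  targets=[
    [0,0,0,-0.06],
    [0,0,0,-0.117],
    [0,0,0,-0.117],
    [0,0,0,-0.117],
    [0,0,0,-0.117],
    [0,0,0,-0.056],
    [-5.3,0,12.9,0],
    [-10.6,0,25.8,0],
    [-12.5,0,30,0],
    [-12.5,0,30,0],
    [-12.5,0,30,0],
    [-12.5,0,30,0],
    [-12.5,0,30,0],
    [-12.5,0,30,0],
    [-12.5,0,30,0],
    [-12.5,0,30,0],
    [-12.5,0,30,0],
    [-12.5,0,30,0],
    [-12.5,0,30,0],
    [-6,0,18,0],
  ],
)

```text
t: 8.6
ee_pos: [415.1, 208.0, 237.4]
orientation: [-1.57, -0.044, 0.047]
ft_force: [0.5, 0.5, -2.3]
width: 7.3
```

Emit:
arm_command(
  targets=[
    [0,0,0,0],
    [0,0,0,0],
    [0,0,0,0],
  ],
)

```text
t: 8.85
ee_pos: [417.4, 205.6, 237.5]
orientation: [-1.571, -0.046, 0.046]
ft_force: [0.3, -0.9, -2.3]
width: 6.9
```

```bash
python3 -c "
from h import *
s=[597.3,216.9,.059]
where(leg2w(s,[-165,0,28]))
it=get_image('top'); isc=get_image('scene')
v=fitstand(s)
print([ (n,[(np.round(x['at'],1),round(x['conf'],2)) for x in tip_of(n,'bail')[:2]]) for n in('scene','top')])
cv2.imwrite('pics/pre.png',np.hstack([cv2.resize(isc[130:330,290:440],None,fx=2.6,fy=2.6),cv2.resize(it[170:370,100:250],None,fx=2.6,fy=2.6)]))
"
```

```text
t 8.85 tcp [417.4 205.6 237.5] yaw 0.059 F [ 0.3 -0.9 -2.3] w 6.9 j6 0.37
tool shift to target [15.2 24.5  0.7]
stand x y yaw | mark h | cam y [ 5.97935e+02  2.17751e+02  5.30000e-02  8.64240e+01 -1.03200e+01]
[('leg', 'scene', [0.8, -1.4]), ('leg', 'top', [1.8, -3.2]), ('hook_seat', 'scene', [-1.4, -0.5]), ('stand', 'scene', [3.6, 0.3]), ('stand', 'top', [4.7, -0.7]), ('mark', 'scene', [0.5, 0.4]), ('mark', 'top', [-1.0, -1.6]), ('cam_grip', 'top', [0.0, 4.0])]
[('scene', [(array([410.8, 182.4]), 0.81)]), ('top', [(array([191.3, 303.1]), 0.6)])]
```

View pics/pre.png

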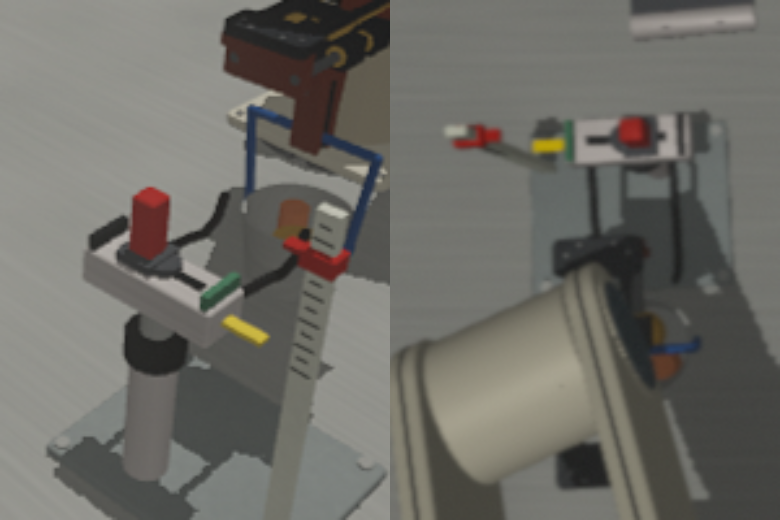

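The picture shows the pail upright in front of the hook with its bar about parallel to the prong pair. I'll check bar centring against the scene pixels.

```bash
python3 -c "
from h import *
s=[597.3,216.9,.059]
t=np.array([417.4,205.6,231.5]); d=np.array([-.059,.998,0])
for k in(-55,0,55): print(k,proj('scene',t+k*d),proj('top',t+k*d))
for y in(-36,36): print('tip',proj('scene',leg2w(s,[-124,y,4])),proj('top',leg2w(s,[-124,y,4])))
"
```

```text
-55 [[387.72215426 171.62895621]] [[216.7882053  303.79843372]]
0 [[410.95739603 180.88514279]] [[190.9862497  305.32855348]]
55 [[436.14773686 190.92017909]] [[165.13135394 306.86181273]]
tip [[377.09623464 203.00476598]] [[209.4537024 277.8307441]]
tip [[408.12713014 217.32383028]] [[177.38806266 279.69709429]]
```

Emit:
arm_command(
  targets=[
    [0,7,0,0],
    [0,7,0,0],
    [0,7,0,0],
    [0,7,0,0],
    [0,0,0,0],
    [6,0,0,0],
    [8,0,0,0],
    [8,0,0,0],
    [8,0,0,0],
    [8,0,0,0],
    [8,0,0,0],
    [8,0,0,0],
    [8,0,0,0],
    [7,0,0,0],
    [0,0,0,0],
    [0,0,0,0],
  ],
)

```text
t: 10.98
ee_pos: [486.9, 209.8, 209.5]
orientation: [-1.57, -0.046, 0.046]
ft_force: [-0.7, 0.2, -2.2]
width: 7.1
```

```bash
python3 -c "
from h import *
s=[597.3,216.9,.059]
where(leg2w(s,[-110,0,-3]))
it=get_image('top'); isc=get_image('scene')
cv2.imwrite('pics/over.png',cv2.resize(isc[150:310,310:460],None,fx=3.6,fy=3.6))
"
```

```text
t 10.98 tcp [486.9 209.8 209.5] yaw 0.059 F [-0.7  0.2 -2.2] w 7.1 j6 0.33
tool shift to target [ 0.6 27.5  0.6]
```

View pics/over.png

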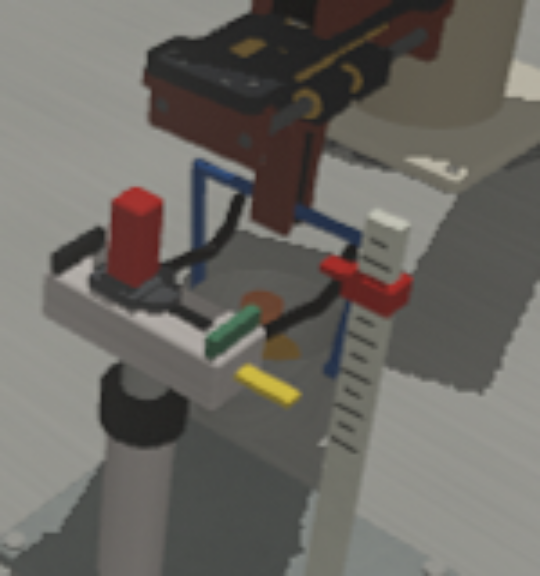

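The prongs are inside the handle arch and the bar is past and above the upturned tips. Lowering.

Emit:
arm_command(
  targets=[
    [0,5,0,0],
    [0,5,0,0],
    [0,4,0,0],
    [0,3,0,0],
    [0,3,0,0],
    [0,0,0,0],
    [0,0,0,0],
  ],
)

```text
t: 11.67
ee_pos: [486.6, 209.8, 189.5]
orientation: [-1.57, -0.046, 0.047]
ft_force: [-1.1, -0.6, -1.5]
width: 7.3
```

Emit:
arm_command(
  targets=[
    [0,3,0,0],
    [0,2,0,0],
    [0,0,0,0],
    [0,0,0,0],
  ],
)

```text
t: 12.0
ee_pos: [486.7, 209.8, 184.6]
orientation: [-1.57, -0.046, 0.046]
ft_force: [0.0, -0.7, -3.2]
width: 7.1
```

Emit:
arm_command(
  targets=[
    [0,2,0,0],
    [0,2,0,0],
    [0,0,0,0],
    [0,0,0,0],
  ],
)

```text
t: 12.33
ee_pos: [486.8, 209.9, 180.6]
orientation: [-1.57, -0.047, 0.046]
ft_force: [0.7, 0.7, -1.9]
width: 7.1
```

Emit:
arm_command(
  targets=[
    [0,2,0,0],
    [0,0,0,0],
    [0,0,0,0],
  ],
)

```text
t: 12.58
ee_pos: [487.4, 210.1, 178.9]
orientation: [-1.57, -0.047, 0.045]
ft_force: [3.6, 0.5, -1.7]
width: 6.9
```

Contact with the inner slope of the tips (Fx +3.6 N), with the bar 12 mm below the leg origin. Opening so the bar settles into the dip.

Emit:
arm_command(
  targets=[
    [0,0,0,0],
    [0,0,0,0],
    [0,0,0,0],
    [0,0,0,0],
    [0,0,0,0],
    [0,0,0,0],
    [0,0,0,0],
    [0,0,0,0],
    [0,0,0,0],
    [0,0,0,0],
  ],
  gripper=60,
)

```text
t: 13.42
ee_pos: [486.7, 209.9, 178.7]
orientation: [-1.57, -0.046, 0.046]
ft_force: [-0.6, -0.4, -0.1]
width: 52.6
```

```bash
python3 -c "
from h import *
s=[597.3,216.9,.059]
where()
it=get_image('top'); isc=get_image('scene')
print([(np.round(x['at'],1),round(x['conf'],2)) for x in tip_of('scene','bail')[:2]],proj('scene',leg2w(s,[-100,0,-16])),proj('scene',leg2w(s,[-111,0,-12])))
cv2.imwrite('pics/rel.png',cv2.resize(isc[150:310,310:460],None,fx=3.6,fy=3.6))
"
```

```text
t 13.42 tcp [486.7 209.9 178.7] yaw 0.059 F [-0.6 -0.4 -0.1] w 52.6 j6 0.33
[(array([388.2, 220.5]), 0.9)] [[383.83549484 223.30729824]] [[387.37422954 219.35561276]]
```

View pics/rel.png

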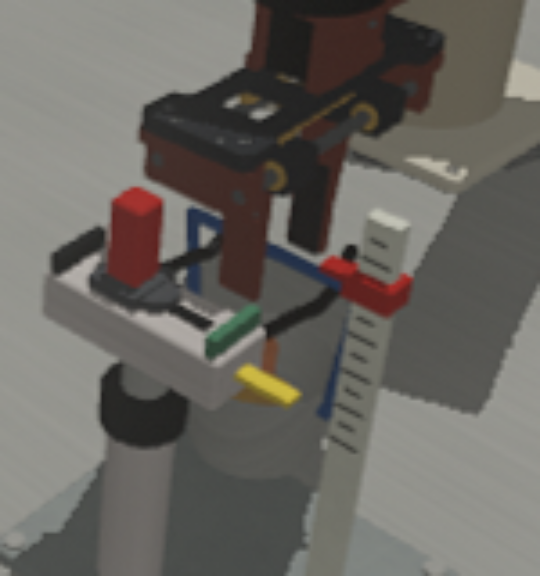

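The handle rests on both prongs with the fingers free. Raising clear and re-measuring the lever.

Emit:
arm_command(
  targets=[
    [0,-4,0,0],
    [0,-6,0,0],
    [0,-10,0,0],
    [0,-12,0,0],
    [0,-14,0,0],
    [0,-14,0,0],
    [0,-14,0,0],
    [0,-14,0,0],
    [0,-14,0,0],
    [0,-12,0,0],
    [0,-6,0,0],
    [0,0,0,0],
    [0,0,0,0],
    [0,0,0,0],
  ],
)

```text
t: 14.73
ee_pos: [486.3, 209.7, 298.2]
orientation: [-1.571, -0.046, 0.047]
ft_force: [-0.3, 0.7, 0.2]
width: 52.9
```

```bash
python3 -c "
from h import *
s=[597.3,216.9,.059]
where()
it=get_image('top'); isc=get_image('scene')
v=fitstand(s)
print('bail',[(np.round(x['at'],1),round(x['conf'],2)) for x in tip_of('scene','bail')[:2]],proj('scene',leg2w(s,[-100,0,-16])))
# red lever pixels
for n,im in(('scene',isc),('top',it)):
    h=cv2.cvtColor(im,cv2.COLOR_BGR2HSV); m=cv2.inRange(h,(0,140,60),(8,255,255))|cv2.inRange(h,(172,140,60),(180,255,255))
    c=proj(n,leg2w(s,[0,-14,45]))[0]; ys,xs=np.nonzero(m); k=np.hypot(xs-c[0],ys-c[1])<18
    xs,ys=xs[k],ys[k]; print(n,len(xs),'cols',xs.min(),xs.max(),'rows',ys.min(),ys.max(),'cen',xs.mean().round(1),ys.mean().round(1))
    for cy in(-18,-14,-10):
        P=[leg2w(s,[a,cy+b,z]) for a in(-10,10) for b in(-10,10) for z in(24,68)]; q=proj(n,P); print(cy,q.min(0).round(1),q.max(0).round(1))
cv2.imwrite('pics/up.png',np.hstack([cv2.resize(isc[150:310,310:460],None,fx=2.6,fy=2.6),cv2.resize(it[150:310,100:250],None,fx=2.6,fy=2.6)]))
"
```

```text
t 14.73 tcp [486.3 209.7 298.2] yaw 0.059 F [-0.3  0.7  0.2] w 52.9 j6 0.33
stand x y yaw | mark h | cam y [ 6.00316e+02  2.19420e+02  8.60000e-02  8.17400e+01 -1.91670e+01]
[('leg', 'scene', [-2.4, -1.8]), ('leg', 'top', [-0.9, -0.0]), ('hook_seat', 'scene', [0.8, -2.2]), ('stand', 'scene', [2.5, 0.4]), ('stand', 'top', [3.7, -2.7]), ('mark', 'scene', [0.1, 0.1]), ('mark', 'top', [-0.2, 0.1]), ('cam_grip', 'scene', [0.8, 1.0]), ('cam_grip', 'top', [2.2, -0.6])]
bail [(array([388.3, 219.2]), 0.96)] [[383.83549484 223.30729824]]
scene 316 cols 340 354 rows 202 229 cen 347.1 215.2
-18 [337.  198.7] [354.6 228.4]
-14 [338.7 199.6] [356.4 229.3]
-10 [340.4 200.4] [358.3 230.3]
top 83 cols 188 198 rows 216 225 cen 193.7 220.2
-18 [190.1 215. ] [202.9 227.2]
-14 [188.2 215.1] [201.1 227.3]
-10 [186.3 215.2] [199.3 227.4]
```

View pics/up.png

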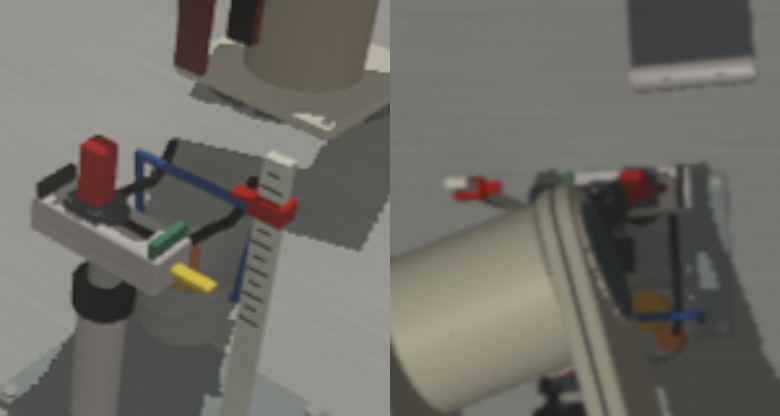

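The picture shows the pail hanging, but the bar lies about 10 mm short of the dip, on the upslope of the prong tips. Both cameras agree: scene bail at (388,219) against seat (384,223). I'll nudge it into the dip with closed fingers from behind.

Emit:
arm_command(
  targets=[
    [-6,0,0,0],
    [-8,0,0,0],
    [-8,0,0,0],
    [-7,0,0,0],
    [0,0,0,0],
    [0,0,0,0],
    [0,12,0,0],
    [0,14,0,0],
    [0,14,0,0],
    [0,14,0,0],
    [0,14,0,0],
    [0,14,0,0],
    [0,14,0,0],
    [0,14,0,0],
    [0,8,0,0],
    [0,3,0,0],
    [0,0,0,0],
  ],
  gripper=0,
)

```text
t: 16.9
ee_pos: [457.7, 208.1, 177.2]
orientation: [-1.571, -0.046, 0.047]
ft_force: [0.4, 0.1, 0.5]
width: 0.6
```

Emit:
arm_command(
  targets=[
    [3,0,0,0],
    [3,0,0,0],
    [2,0,0,0],
    [2,0,0,0],
    [2,0,0,0],
    [0,0,0,0],
  ],
)

```text
t: 17.4
ee_pos: [470.3, 209.0, 178.0]
orientation: [-1.57, -0.047, 0.046]
ft_force: [0.6, -0.1, -0.4]
width: 0.1
```

Emit:
arm_command(
  targets=[
    [2,0,0,0],
    [2,0,0,0],
    [0,0,0,0],
  ],
)

```text
t: 17.65
ee_pos: [474.1, 209.2, 177.7]
orientation: [-1.57, -0.047, 0.046]
ft_force: [-0.8, 0.1, -0.1]
width: 0.4
```

```bash
python3 -c "
from h import *
s=[597.3,216.9,.059]
where(leg2w(s,[-118.5,0,-8]))
it=get_image('top'); isc=get_image('scene')
print('bail',[(np.round(x['at'],1),round(x['conf'],2)) for n in('scene','top') for x in tip_of(n,'bail')[:1]],proj('scene',leg2w(s,[-100,0,-16])))
"
```

```text
t 17.65 tcp [474.1 209.2 177.7] yaw 0.059 F [-0.8  0.1 -0.1] w 0.4 j6 0.33
tool shift to target [4.9 0.7 0.4]
bail [(array([387. , 221.3]), 0.88), (array([194.3, 271.4]), 0.76)] [[383.83549484 223.30729824]]
```

Emit:
arm_command(
  targets=[
    [2,0,0,0],
    [2,0,0,0],
    [2,0,0,0],
    [0,0,0,0],
    [0,0,0,0],
  ],
)

```text
t: 18.27
ee_pos: [479.9, 209.5, 177.7]
orientation: [-1.57, -0.046, 0.046]
ft_force: [0.0, -0.0, 0.2]
width: 0.3
```

```bash
python3 -c "
from h import *
where()
it=get_image('top'); isc=get_image('scene')
print('bail',[(np.round(x['at'],1),round(x['conf'],2)) for n in('scene','top') for x in tip_of(n,'bail')[:1]])
"
```

```text
t 18.27 tcp [479.9 209.5 177.7] yaw 0.059 F [ 0.  -0.   0.2] w 0.3 j6 0.33
bail [(array([344.5, 231.2]), 0.72), (array([194.6, 267.6]), 0.55)]
```

Emit:
arm_command(
  targets=[
    [-4,0,0,0],
    [-8,0,0,0],
    [-8,0,0,0],
    [0,-8,0,0],
    [0,-14,0,0],
    [0,-14,0,0],
    [0,-14,0,0],
    [0,-14,0,0],
    [0,-14,0,0],
    [0,-14,0,0],
    [0,-14,0,0],
    [0,-14,0,0],
    [0,-8,0,0],
    [0,0,0,0],
    [0,0,0,0],
  ],
)

```text
t: 19.72
ee_pos: [459.7, 208.3, 306.0]
orientation: [-1.57, -0.047, 0.046]
ft_force: [0.5, -0.6, -0.4]
width: 0.5
```

```bash
python3 -c "
from h import *
s=[597.3,216.9,.059]
it=get_image('top'); isc=get_image('scene')
print('bail',[(np.round(x['at'],1),round(x['conf'],2)) for n in('scene','top') for x in tip_of(n,'bail')[:1]])
where(leg2w(s,[0,-14,110]))
cv2.imwrite('pics/up2.png',np.hstack([cv2.resize(isc[150:310,310:460],None,fx=2.6,fy=2.6),cv2.resize(it[150:310,100:250],None,fx=2.6,fy=2.6)]))
"
```

```text
bail [(array([384.9, 221.4]), 0.68), (array([194.8, 270.4]), 0.84)]
t 19.92 tcp [459.3 208.1 304.8] yaw 0.059 F [-0.2 -0.3  0. ] w 0.3 j6 0.34
tool shift to target [138.3   9.6 -13.4]
```

View pics/up2.png

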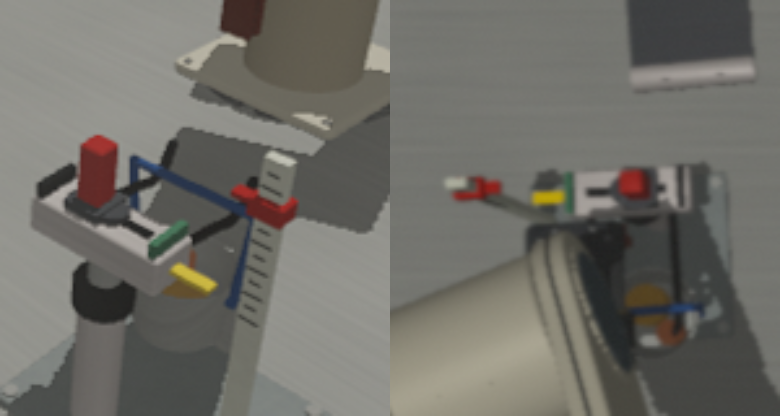

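The bar now sits about at the dip, clear of both tips. The lever is at leg y of about -14. Opening and moving over the lever.

Emit:
arm_command(
  targets=[
    [6,0,-0.7,0],
    [12,0,-1.2,0],
    [12,0,-1.2,0],
    [12,0,-1.2,0],
    [12,0,-1.2,0],
    [12,0,-1.2,0],
    [12,0,-1.2,0],
    [12,0,-1.2,0],
    [12,0,-1.2,0],
    [12,0,-1.2,0],
    [12,0,-1.2,0],
    [12,0,-0.7,0],
    [0,0,0,0],
    [0,0,0,0],
    [0,0,0,0],
  ],
  gripper=100,
)

```text
t: 21.17
ee_pos: [598.0, 203.0, 305.4]
orientation: [-1.57, -0.046, 0.047]
ft_force: [0.5, 0.0, 0.2]
width: 88.2
```

Emit:
arm_command(
  targets=[
    [0,6,0,0],
    [0,10,0,0],
    [0,12,0,0],
    [0,12,0,0],
    [0,12,0,0],
    [0,9,0,0],
    [0,6,0,0],
    [0,4,0,0],
    [0,0,0,0],
    [0,0,0,0],
  ],
)

```text
t: 22.0
ee_pos: [598.5, 203.1, 234.7]
orientation: [-1.57, -0.046, 0.046]
ft_force: [-0.9, -0.3, -0.1]
width: 88.0
```

Emit:
arm_command(
  targets=[
    [0,0,0,0],
    [0,0,0,0],
    [0,0,0,0],
    [0,0,0,0],
    [0,0,0,0],
    [0,0,0,0],
    [0,0,0,0],
    [0,0,0,0],
    [0,0,0,0],
    [0,0,0,0],
    [0,0,0,0],
    [0,0,0,0],
    [0,0,0,0],
    [0,0,0,0],
  ],
  gripper=0,
)

```text
t: 23.17
ee_pos: [598.4, 203.1, 234.7]
orientation: [-1.57, -0.047, 0.046]
ft_force: [0.3, -0.2, -0.5]
width: 19.8
```

```bash
python3 -c "
from h import *
s=[597.3,216.9,.059]
where(leg2w(s,[0,-14,48]))
it=get_image('top'); isc=get_image('scene')
cv2.imwrite('pics/grip.png',np.hstack([cv2.resize(isc[150:310,310:460],None,fx=2.6,fy=2.6),cv2.resize(it[150:310,100:250],None,fx=2.6,fy=2.6)]))
"
```

```text
t 23.17 tcp [598.4 203.1 234.7] yaw 0.059 F [ 0.3 -0.2 -0.5] w 19.8 j6 0.25
tool shift to target [-0.3  1.7 -0.1]
```

View pics/grip.png

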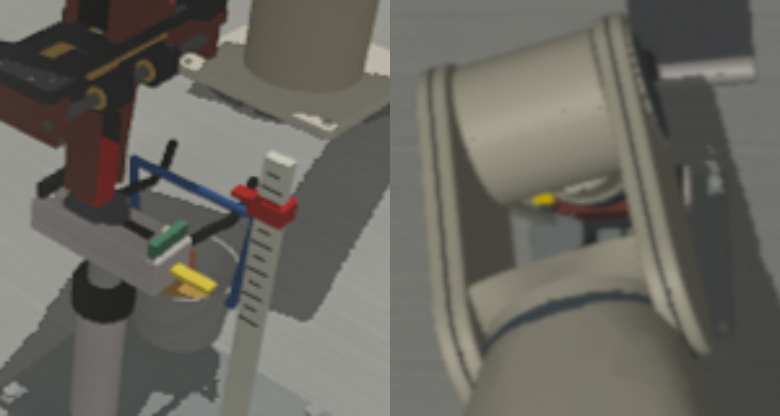

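The lever is gripped (19.8 mm). Raising most of the way.

Emit:
arm_command(
  targets=[
    [0,-2,0,0],
    [0,-3,0,0],
    [0,-5,0,0],
    [0,-5,0,0],
    [0,-5,0,0],
    [0,-5,0,0],
    [0,-5,0,0],
    [0,-5,0,0],
    [0,-5,0,0],
    [0,-5,0,0],
    [0,-5,0,0],
    [0,-5,0,0],
    [0,-5,0,0],
    [0,-5,0,0],
    [0,-5,0,0],
    [0,-4,0,0],
    [0,-3,0,0],
    [0,-1,0,0],
    [0,0,0,0],
    [0,0,0,0],
  ],
)

```text
t: 24.93
ee_pos: [598.3, 203.0, 313.0]
orientation: [-1.57, -0.046, 0.046]
ft_force: [2.4, 0.6, -5.2]
width: 19.9
```

```bash
cat > lev.py <<'E'
from h import *
import sys
s=[597.3,216.9,.059]
where()
isc=get_image('scene')
print({t:[(np.round(x['at'],1).tolist(),round(x['conf'],2)) for x in tip_of('scene',t)[:1]] for t in('mark','leg','bail','cam_grip')})
h=cv2.cvtColor(isc,cv2.COLOR_BGR2HSV)
red=cv2.inRange(h,(0,140,60),(8,255,255))|cv2.inRange(h,(172,140,60),(180,255,255)); yel=cv2.inRange(h,(20,130,90),(35,255,255))
H=get_obs()['ee_pos'][2]-234.7
for nm,m,y in(('red',red,115),('yel',yel,70)):
    c=proj('scene',leg2w(s,[0,y,H]))[0]; k,lab,st,ce=cv2.connectedComponentsWithStats(m)
    i=min((i for i in range(1,k) if st[i,4]>20),key=lambda i:np.hypot(*(ce[i]-c))); print(nm,st[i],ce[i].round(1),'pred at H',c.round(1))
S=6; x0,y0=350,170
cv2.imwrite(f'pics/{sys.argv[1]}.png',cv2.resize(isc[y0:y0+90,x0:x0+110],None,fx=S,fy=S,interpolation=cv2.INTER_CUBIC))
E
python3 lev.py lev1
```

```text
t 24.93 tcp [598.3 203.  313. ] yaw 0.059 F [ 2.4  0.6 -5.2] w 19.9 j6 0.25
{'mark': [([413.7, 226.3], 0.63)], 'leg': [([356.8, 203.3], 0.89)], 'bail': [([388.2, 185.5], 0.76)], 'cam_grip': [([350.2, 174.8], 0.87)]}
red [399 221  25  17 188] [411.6 229.1] pred at H [414.4 230.5]
yel [380 214  19  11 108] [389.2 218.8] pred at H [389.7 218.7]
```

View pics/lev1.png

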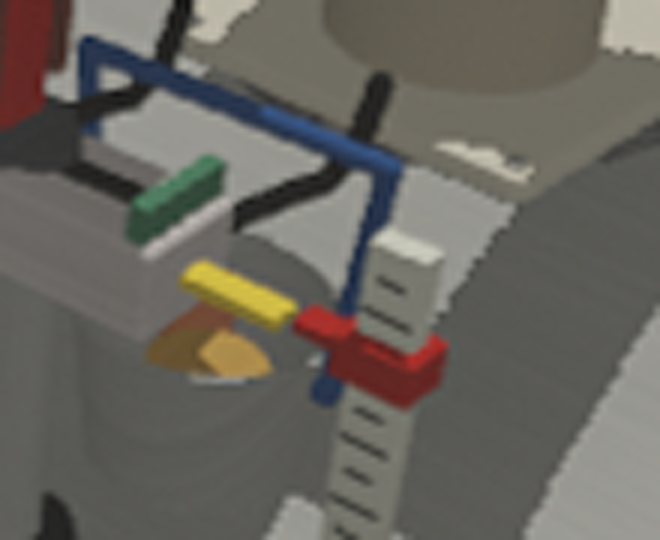

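The pail hangs in the dip and the pointer is almost in line with the red tongue: yellow tip at crop (290,316), tongue at (302,323). Checking it numerically via rider corners.

```bash
python3 - <<'E'
from h import *
s=[597.3,216.9,.059]; H=78.3
for n,p in {"rider near-bottom":[9,127,H-7],"rider near-top":[9,127,H+7],"rider bottom x+ y-":[9,103,H-7],"rider bottom x- y+":[-9,127,H-7],"rider top x-y+":[-9,127,H+7],"pointer tip":[0,85,H],"+5mm z":[0,85,H+5],"y+10":[0,95,H]}.items():
    q=proj('scene',leg2w(s,p))[0]; print(n,q.round(1),"crop",((q-[350,170])*6+2.5).round(0))
E
```

```text
rider near-bottom [417.4 239.9] crop [407. 422.]
rider near-top [418.9 232.5] crop [416. 377.]
rider bottom x+ y- [403.7 233.2] crop [325. 382.]
rider bottom x- y+ [423.8 234.9] crop [446. 392.]
rider top x-y+ [425.3 227.5] crop [454. 347.]
pointer tip [397.7 222.4] crop [289. 317.]
+5mm z [398.1 219.8] crop [291. 301.]
y+10 [403.2 225. ] crop [322. 332.]
```

```bash
cat > cols.py <<'E'
from h import *
im=get_image('scene'); h=cv2.cvtColor(im,cv2.COLOR_BGR2HSV).astype(int); b=im.astype(float)
for c in range(378,428):
    col=b[205:248,c]; red=np.clip(col[:,2]-np.maximum(col[:,0],col[:,1])-20,0,120)/120; yel=np.clip(np.minimum(col[:,2],col[:,1])-col[:,0]-30,0,130)/130
    r=np.arange(205,248); out=[]
    for w in(yel,red):
        k=w>.25
        out.append("%3d-%3d c%.1f"%(r[k].min(),r[k].max(),(r[k]*w[k]).sum()/w[k].sum()) if k.sum()>1 else "-")
    print(c,*out,sep="  ")
print(im[222:242,416].tolist())
E
python3 cols.py
```

```text
378  -  -
379  -  -
380  -  -
381  215-217 c215.9  -
382  214-217 c215.4  -
383  214-218 c215.7  -
384  214-229 c217.9  -
385  214-230 c218.7  -
386  215-231 c220.8  -
387  215-231 c220.9  -
388  216-231 c221.4  -
389  216-231 c220.8  -
390  217-231 c221.9  -
391  217-231 c221.8  -
392  218-231 c221.9  -
393  218-231 c221.7  -
394  219-223 c220.7  -
395  219-224 c221.1  -
396  219-223 c221.1  -
397  220-222 c220.9  -
398  220-221 c220.6  -
399  -  223-224 c223.4
400  -  222-225 c223.2
401  -  221-225 c222.9
402  -  221-226 c223.0
403  -  221-226 c223.3
404  -  222-227 c224.0
405  -  222-231 c225.1
406  -  223-232 c226.5
407  -  223-232 c226.6
408  -  223-232 c226.7
409  -  226-233 c229.5
410  -  226-233 c229.3
411  -  226-234 c229.8
412  -  227-234 c230.1
413  -  227-235 c230.8
414  -  228-235 c231.2
415  -  228-236 c231.8
416  -  229-236 c232.2
417  -  229-237 c232.5
418  -  229-236 c231.7
419  -  229-235 c231.2
420  -  228-235 c230.7
421  -  226-234 c229.4
422  -  226-233 c228.7
423  -  226-230 c227.8
424  -  -
425  -  -
426  -  -
427  -  -
[[110, 120, 119], [91, 99, 99], [61, 67, 67], [105, 115, 114], [112, 123, 120], [106, 116, 117], [63, 69, 104], [32, 36, 103], [39, 43, 127], [37, 40, 110], [34, 39, 97], [37, 40, 99], [35, 38, 98], [35, 38, 99], [34, 37, 98], [48, 52, 100], [90, 99, 111], [110, 119, 118], [108, 118, 118], [108, 118, 117]]
```

Edge lines put the tongue about 1.6 px (3 mm) above the pointer line and the rider body about 4 mm above, and the networks gave a mark height of 82-84. Raising by 3.5 mm and re-measuring.

Emit:
arm_command(
  targets=[
    [0,-1,0,0],
    [0,-1.5,0,0],
    [0,-1,0,0],
    [0,0,0,0],
    [0,0,0,0],
    [0,0,0,0],
  ],
)

```text
t: 25.73
ee_pos: [598.3, 203.1, 316.2]
orientation: [-1.57, -0.046, 0.046]
ft_force: [3.1, 1.0, -6.0]
width: 19.6
```

```bash
cat > edge.py <<'E'
from h import *
s=[597.3,216.9,.059]; where(); H=get_obs()['ee_pos'][2]-234.7
ims=np.mean([get_image('scene').astype(float) for _ in range(4)],0)
red=np.clip(ims[...,2]-np.maximum(ims[...,0],ims[...,1])-10,0,None); yel=np.clip(np.minimum(ims[...,2],ims[...,1])-ims[...,0]-12,0,None)
def edges(w,c,r0,r1):
    v=w[r0:r1,c]; p=int(v.argmax()); t=v[max(p-1,0):p+2].mean()*.5
    i=p
    while i>0 and v[i]>t:i-=1
    j=p
    while j<len(v)-1 and v[j]>t:j+=1
    return r0+i+(t-v[i])/(v[i+1]-v[i]+1e-9), r0+j-(t-v[j])/(v[j-1]-v[j]+1e-9)
d=proj('scene',[leg2w(s,[0,80,H]),leg2w(s,[0,100,H])]); m=(d[1]-d[0])[1]/(d[1]-d[0])[0]
pz=(proj('scene',leg2w(s,[0,95,H+10]))-proj('scene',leg2w(s,[0,95,H])))[0]; k=-(pz[1]-m*pz[0])/10
print("slope %.3f px/mm %.3f"%(m,k))
def line(w,cols):
    o=[]
    for c in cols:
        ce=d[0,1]+m*(c-d[0,0]); a,b=edges(w,c,int(ce)-6,int(ce)+7); o.append((c,a-ce,b-ce,(a+b)/2-ce)); print(*np.round(o[-1],2))
    return np.median([x[3] for x in o])
print("yellow (rel. predicted axis)"); y=line(yel,range(384,396)); print("tongue"); t=line(red,range(401,406))
print("tongue above pointer by mm: %.1f"%((y-t)/k))
E
python3 edge.py
```

```text
t 25.73 tcp [598.3 203.1 316.2] yaw 0.059 F [ 3.1  1.  -6. ] w 19.6 j6 0.25
slope 0.475 px/mm 0.571
yellow (rel. predicted axis)
384.0 -2.68 2.84 0.08
385.0 -2.93 3.16 0.12
386.0 -2.73 2.93 0.1
387.0 -2.88 3.0 0.06
388.0 -2.71 2.97 0.13
389.0 -2.85 2.96 0.06
390.0 -2.68 2.8 0.06
391.0 -2.8 2.94 0.07
392.0 -2.62 2.88 0.13
393.0 -2.75 3.01 0.13
394.0 -2.58 2.97 0.2
395.0 -2.77 2.88 0.06
tongue
401.0 -1.4 2.86 0.73
402.0 -2.12 2.87 0.38
403.0 -2.45 2.91 0.23
404.0 -2.25 2.43 0.09
405.0 -2.4 2.79 0.19
tongue above pointer by mm: -0.2
```

The pointer and tongue axes now coincide within about 0.3 mm at a rise of 81.5 mm, which agrees with the networks. Sliding the lever closed.

Emit:
arm_command(
  targets=[
    [0,0,1,0],
    [0,0,2,0],
    [0,0,2,0],
    [0,0,2,0],
    [0,0,2,0],
    [0,0,2,0],
    [0,0,2,0],
    [0,0,2,0],
    [0,0,2,0],
    [0,0,2,0],
    [0,0,2,0],
    [0,0,2,0],
    [0,0,2,0],
    [0,0,1,0],
    [0,0,0,0],
  ],
)

```text
t: 27.18
ee_pos: [596.7, 228.5, 316.2]
orientation: [-1.571, -0.046, 0.047]
ft_force: [2.7, -4.1, -3.7]
width: 19.7
```

Emit:
arm_command(
  targets=[
    [0,0,1,0],
    [0,0,1,0],
    [0,0,1,0],
    [0,0,0,0],
    [0,0,0,0],
  ],
)

```text
t: 27.6
ee_pos: [596.5, 231.9, 316.1]
orientation: [-1.57, -0.046, 0.047]
ft_force: [3.0, -2.6, -4.3]
width: 20.0
```

Emit:
arm_command(
  targets=[
    [0,0,1,0],
    [0,0,1,0],
    [0,0,0,0],
    [0,0,0,0],
  ],
)

```text
t: 27.93
ee_pos: [596.4, 234.0, 316.1]
orientation: [-1.57, -0.046, 0.047]
ft_force: [2.4, -2.7, -4.0]
width: 19.8
```

Emit:
arm_command(
  targets=[
    [0,0,1,0],
    [0,0,1,0],
    [0,0,0,0],
    [0,0,0,0],
  ],
)

```text
t: 28.27
ee_pos: [596.3, 234.3, 315.9]
orientation: [-1.574, -0.046, 0.047]
ft_force: [2.4, -10.6, -4.9]
width: 19.7
```

Emit:
arm_command(
  targets=[
    [0,0,1,0],
    [0,0,1,0],
    [0,0,0,0],
    [0,0,0,0],
  ],
)

```text
t: 28.6
ee_pos: [596.4, 234.5, 315.6]
orientation: [-1.577, -0.045, 0.047]
ft_force: [3.8, -16.8, -4.1]
width: 20.2
```

Hard stop reached: the position is stuck at y 234.3 while the force rises to 17 N. Easing slightly, restoring height and checking.

Emit:
arm_command(
  targets=[
    [0,-0.6,-1,0],
    [0,0,-0.5,0],
    [0,0,0,0],
    [0,0,0,0],
    [0,0,0,0],
  ],
)

```text
t: 29.02
ee_pos: [596.4, 234.3, 316.1]
orientation: [-1.574, -0.045, 0.047]
ft_force: [2.8, -11.9, -6.2]
width: 20.0
```

```bash
python3 edge.py | grep -v "^[34]"; python3 lev.py fin
```

```text
t 29.02 tcp [596.4 234.3 316.1] yaw 0.059 F [  2.8 -11.9  -6.2] w 20.0 j6 0.30
slope 0.475 px/mm 0.571
yellow (rel. predicted axis)
tongue
tongue above pointer by mm: 0.2
t 29.22 tcp [596.4 234.3 316.1] yaw 0.059 F [  3.1 -12.5  -6.2] w 19.9 j6 0.30
{'mark': [([381.5, 240.4], 0.67)], 'leg': [([354.0, 202.3], 0.95)], 'bail': [([390.7, 186.2], 0.64)], 'cam_grip': [([363.3, 179.8], 0.67)]}
red [399 221  26  17 189] [411.7 229.1] pred at H [414.7 228.7]
yel [380 212  20  11 104] [389.4 217.2] pred at H [389.9 216.9]
```

View pics/fin.png

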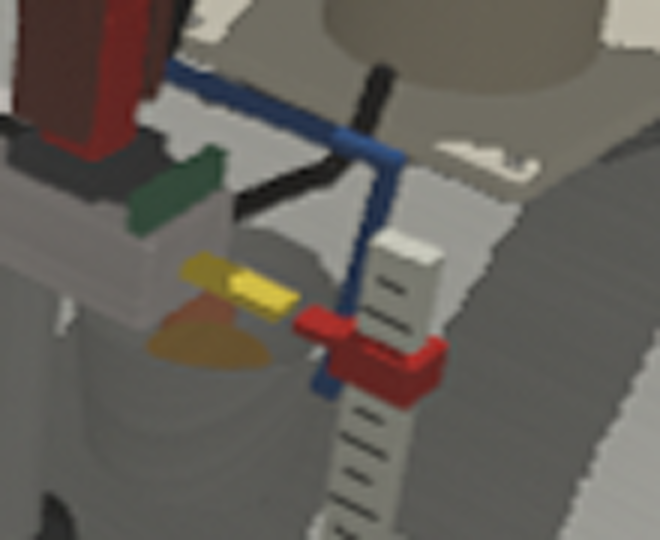

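The final picture shows the pail hanging by its bar behind the tips. The yellow pointer is in line with the red tongue, at about crop (290,308) and (308,320), and the lever foot is against the green stop. Handing in.

```bash
python3 -c "
from h import *
where(); close_job()"
```

```text
t 29.47 tcp [596.4 234.3 316.1] yaw 0.059 F [  3.  -12.3  -6.3] w 19.7 j6 0.30
the job is handed in; nothing more can be done
```

The job is done and handed in at t = 29.5 s, with the arm still gripping the lever and holding the leg at the mark. I did not touch the bowl, jar or scraper.

- **Pail:** I hung it on the twin hook by its handle and let go. The bar first came to rest about 10 mm short of the dip, on the upslope of the tips. I nudged it in with closed fingers, and it was still hanging in the last picture.
- **Leg:** I raised it by the lever about 81.5 mm. After the lever was closed, the edge measurement put the pointer within about 0.2 mm of the rider's tongue.
- **Lever:** I slid it closed until it met a hard stop, where the force rose to 17 N without further movement. I then eased off to hold it against the stop with about 12 N, gripped at 20 mm.

**Checks that disagreed:**
- A rough reading from the rider's body, with its edges only guessed, put the mark about 1 mm higher.
- Judged by eye, the last picture put it about 1.5 mm lower.
- I relied on the edge measurement, which lies between the two.
- Some late network detections, of the mark and once of the bail, were clearly wrong, so I ignored them.

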